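# Slide the oblong tray cover to overhang the shelf edge

### The arm

A 6-joint arm with a two-finger parallel gripper is mounted at the origin on the work surface. World frame = base frame: x ahead of the robot, y to its left, z up, the work surface at z = 0. Lengths are in m, angles in rad, forces in N, time in s.
With the tool pointing down it reaches from about 0.275 to 0.875 m from the base axis. Payload 12.5 kg.
Tool frame: the origin (TCP) lies at the very end of the fingers, on their centre line; the grasp point (between the pads) lies 19 mm behind it; z points along the fingers, x is the direction in which the jaws open and shut, and the axes are right-handed (so a half turn about z gives the same grasp; the last joint's range is limited). The gripper opens to 85 mm and grips with 20 to 120 N. Pads are 22 mm wide; open, the fingers measure 114 mm over their backs; the gripper's body (76 mm by 85 mm) begins 54 mm behind the grasp point. The pads swing forward as they close: fully open they stand 13 mm farther back than shut.
Start: joints at [1.152, 0.351, 1.652, -0, 1.139, -0.085], TCP at [0.18, 0.52, 0.231] pointing down, gripper open.
Joint ranges: [-2.75, 2.75], [-0.79, 2.1], [0.01, 2.65], [-1.57, 4.71], [0.07, 3.14], [-2.87, 2.87]. Speed limits (rad/s): [2.22, 2.22, 2.79, 3.14, 3.14, 3.14].

### API

Orientations are given as a unit quaternion [w, x, y, z].
In Python, from workcell import ctrl gives the robot as it stands.
- The arm moves only by the tool servo_tool, never from a script. Its argument "series" is a list of rows, each a list of 7 numbers: the turn, a rotation vector about the tool's x, y, z in degrees, then the shift along the tool's x, y, z in mm, then the opening, from 0 (shut) to 1 (fully open). In form: [[wx, wy, wz, x, y, z, grip], ...]. A call has 1 to 10 rows; each row is the pose to reach, as a shift and turn from the pose commanded when the call began, along the tool's axes at that moment; what a row does not reach only later rows make up. A row lasts 1/8 s, in which the tool goes at most 62.5 mm and 10.7 degrees, less where a joint would pass 70% of its speed; a pose out of reach is approached as far as the arm can. A call with a gripper value outside its range is refused whole. The fingers move at their own pace and stop on an object; "force" is the grip in N (left out, the last holds). Time passes only in rows, so rows that repeat a pose let the fingers close. It gives the time, the measured TCP pose, the force and the opening at its end, in the units of the state.
- ctrl.state(): the state, without advancing time (a new reading comes with each control period).
- ctrl.snapshot(name): name is "scene" or "side" or "wrist"; returns a dict with "color" (420x560x3 uint8, red, green, blue), "z_map" (420x560 float32, m along the optical axis (not along the pixel's ray), 0 where there is no reading), "fx", "fy", "cx", "cy" (pixels), "R" (3x3) and "t" (3): a world point X has camera coordinates R X + t. Camera axes: x right, y down, z forward; pixel columns grow to the right and rows downward; lengths in m; the calibration is good to about 2 mm. A picture is of the moment at which its call begins.
- ctrl.job_done(): hands the job in, once; it reports no verdict.
The state is a dict: "time": time; "joint_positions": joint angles; "dq": joint speeds; "joint_efforts": joint torques, N m; "tool_pos": TCP position; "tcp_rot": TCP orientation; "force": force on the tool from outside, world axes, zero at the start; "moment": the same for the moment, N m; "opening": finger opening in m.
Only numpy, scipy, OpenCV 4.12 (cv2) and the standard library are available. Lean on these libraries where they do the work, as an engineer would, in place of code of your own. Each camera call takes 0.05 s, during which the arm holds its last target.

### The job

Three thin white covers lie flat on the low steel shelf of the milk kitchen. Slide the oblong one (not the square or the round one) flat along the shelf to the open edge on the far side from the robot, until about 4 cm of it sticks out roughly square over the edge, so that a colleague can take hold of it there. Keep it lying flat on the shelf and leave the square and the round lid where they lie.

Things in the scene. Friction and masses are not known exactly. Their poses are not given: they have to be found in the camera images.
- oblong_cover: White plastic flat oblong cover, 140 x 100 mm and 5 mm thick, about 90 g, too wide to grip across. Origin: centre of its underside (its top is 5 mm higher). Its x axis runs along its 140 mm length, at the start within 10 degrees of the shelf's outward direction; y along its width; z up. It lies loose on the shelf, slides easily on the polished steel (friction about 0.3) when pushed at an edge, and is dragged along by fingertips pressed lightly (5 to 25 N) on its top.
- shelf_edge (a point): Middle of the open edge of the fixed steel shelf, at the level of the shelf's top face, 50 mm above the counter. x points horizontally outward over the edge, away from the shelf (and roughly away from the robot), y along the edge, z up. The flat top runs 252 mm back from the edge and 207 mm to either side of this point; rims 8 mm thick and 12 mm high stand along the other three sides, none on this edge. Nothing stands within 60 mm beyond the edge.
- square_lid: White plastic flat square lid, 90 x 90 x 5 mm, lying loose on the same shelf beside the others. Origin: centre of its underside. Not to be moved.
- round_lid: White plastic flat round lid, 90 mm in diameter, 5 mm thick, lying loose on the same shelf beside the others. Origin: centre of its underside. Not to be moved.
There are look-alikes about, which are no part of the job. Leave any blue or yellow look-alike of the oblong_cover alone.

How it is judged:
By the outcome, as a careful person would: the job done as asked, in the order asked, and still so for the second after the job is handed in, with the robot touching nothing.
It also fails if it takes over 40 s, if anything falls off the work surface, if the arm or the gripper's body presses on something with over 40 N, if the wrist force passes 120 N, or if a joint passes its speed limit or range.

## Working session

There is one attempt and no reset: what is moved stays moved. The work goes in short steps, Python scripts to look and compute and a tool call to move; the robot and the scene stay as the last step left them, time stands still between calls to the robot, and variables do not carry over. Pictures are saved under pics/ and viewed, and the job is handed in when it is done.

Besides the shell and the picture viewer there is one more tool, called by a JSON object that holds its "name" and its "arguments". servo_tool: Moves the arm, as the interface text tells. Its arguments: {"type":"object","properties":{"series":{"type":"array","items":{"type":"array","items":{"type":"number"}}},"force":{"type":"number"}},"required":["series"]}

```bash
mkdir -p pics; ls; python3 - <<'E'
from workcell import ctrl
import cv2,numpy as np
for n in("scene","side","wrist"):
    s=ctrl.snapshot(n); cv2.imwrite(f"pics/{n}0.png",s["color"][:,:,::-1]); np.savez(f"{n}0.npz",**s)
    print(n,(-s["R"].T@s["t"]).round(3))
print(ctrl.state())
E
```

```text
pics
scene [0.983 0.177 0.66 ]
side [ 0.278 -0.861  0.802]
wrist [0.119 0.541 0.373]
{'time': 0.15, 'joint_positions': array([ 1.15239100e+00,  3.51093953e-01,  1.65229029e+00, -3.05190110e-05,
        1.13906982e+00, -8.45996294e-02]), 'dq': array([-6.92892120e-04, -2.03722851e-03, -3.84698992e-03, -7.49453048e-05,
       -1.58681144e-03,  6.05553203e-04]), 'joint_efforts': array([ 2.18213695e-04, -5.06256938e+01, -2.91498631e+01, -8.03081548e-05,
        3.47312693e-03,  3.11662495e-05]), 'tool_pos': array([0.18008132, 0.51941374, 0.23088721]), 'tcp_rot': array([ 2.31109735e-04,  8.14748029e-01,  5.79815026e-01, -3.63712352e-04]), 'force': array([ 0.39546627, -0.68712279,  0.34194743]), 'moment': array([-0.01414032,  0.04839245,  0.0485633 ]), 'opening': 0.08556103124896496}
```

View pics/scene0.png

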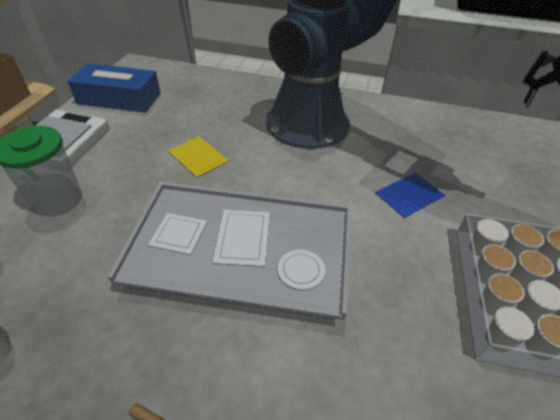

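View pics/side0.png

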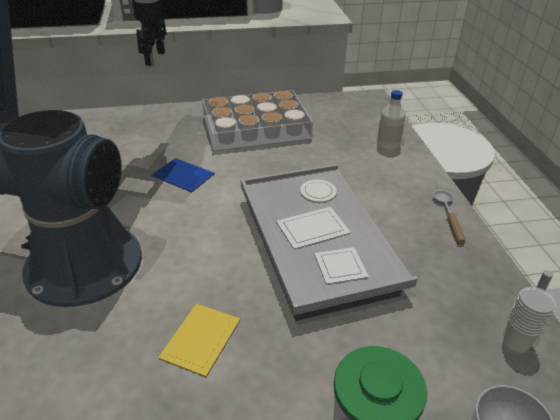

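View pics/wrist0.png

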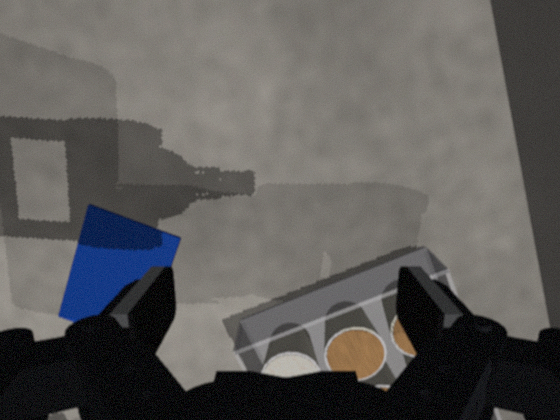

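The scene picture shows the shelf with its open edge at the bottom (far from the robot). 

Candidates in scene pixels:
- White oblong at (243,237)
- White square at (178,233)
- White round at (301,269)
- Yellow look-alike at (198,156)
- Blue look-alike at (410,194)

I choose the oblong white one at (243,237). Next come measurement and a close crop.

```bash
cat > h.py <<'E'
import numpy as np,cv2
def toplane(s,uv,z):
    uv=np.asarray(uv,float).reshape(-1,2)
    d=np.c_[(uv[:,0]-s["cx"])/s["fx"],(uv[:,1]-s["cy"])/s["fy"],np.ones(len(uv))]@s["R"]
    c=-s["R"].T@s["t"]
    return (c+d*((z-c[2])/d[:,2])[:,None])[:,:2]
def proj(s,P):
    c=np.atleast_2d(P)@s["R"].T+s["t"]; return np.c_[c[:,0]/c[:,2]*s["fx"]+s["cx"],c[:,1]/c[:,2]*s["fy"]+s["cy"]]
def cloud(s):
    z=s["z_map"].astype(float);v,u=np.indices(z.shape)
    return np.dstack([(u-s["cx"])/s["fx"]*z,(v-s["cy"])/s["fy"]*z,z]-0*0 if False else [(u-s["cx"])/s["fx"]*z,(v-s["cy"])/s["fy"]*z,z])
def world(s): return (cloud(s)-s["t"])@s["R"]
def whites(s,roi,thr=175,z=.055):
    x0,y0,x1,y1=roi; im=s["color"].astype(int); m=((im.min(2)>thr)&(im.max(2)-im.min(2)<40)).astype(np.uint8)
    mm=np.zeros_like(m);mm[y0:y1,x0:x1]=m[y0:y1,x0:x1]
    mm=cv2.morphologyEx(mm,cv2.MORPH_CLOSE,np.ones((5,5)))
    for c in cv2.findContours(mm,cv2.RETR_EXTERNAL,cv2.CHAIN_APPROX_NONE)[0]:
        if cv2.contourArea(c)<150: continue
        p=toplane(s,c.reshape(-1,2),z); r=cv2.minAreaRect((p*1000).astype(np.float32))
        print("px",c.reshape(-1,2).mean(0).round(),"ctr mm",np.round(r[0],1),"size",np.round(r[1],1),"ang",round(r[2],1))
E
python3 - <<'E'
from h import *
for n,roi in(("scene",(120,185,350,320)),("side",(240,165,415,310))):
    s=dict(np.load(n+"0.npz")); print(n); 
    for t in(150,180): whites(s,roi,t)
    if n=="scene":
        cv2.imwrite("pics/crop0.png",cv2.resize(s["color"][175:325,105:365,::-1],None,fx=3,fy=3,interpolation=cv2.INTER_CUBIC))
        W=world(s); print(W[[222,222,250,290,285],[210,278,335,230,130]].round(3))
    else: cv2.imwrite("pics/crop1.png",cv2.resize(s["color"][160:320,235:420,::-1],None,fx=3.6,fy=3.6,interpolation=cv2.INTER_CUBIC))
E
```

```text
scene
px [301. 268.] ctr mm [553.3 111. ] size [90.4 88.3] ang 52.8
px [178. 233.] ctr mm [ 540.4 -148.6] size [90.5 90. ] ang 2.5
px [242. 237.] ctr mm [510.9 -19.7] size [141.5 100.9] ang 12.9
[[ 0.493 -0.099  0.05 ]
 [ 0.45   0.037  0.049]
 [ 0.488  0.165  0.049]
 [ 0.634 -0.     0.049]
 [ 0.675 -0.18   0.045]]
side
px [293. 274.] ctr mm [ 439.2 -127.5] size [ 64.8 219. ] ang 8.3
px [344. 246.] ctr mm [554.7 -72.4] size [192.5 252.7] ang 21.6
px [322. 186.] ctr mm [564.6 126.2] size [114.6 104.6] ang 20.3
px [340. 264.] ctr mm [ 540. -146.] size [87.5 86.1] ang 3.1
px [313. 227.] ctr mm [510.3 -19. ] size [136.8  95.6] ang 13.0
px [318. 189.] ctr mm [553.8 113.9] size [78.6 85. ] ang 81.0
```

View pics/crop0.png

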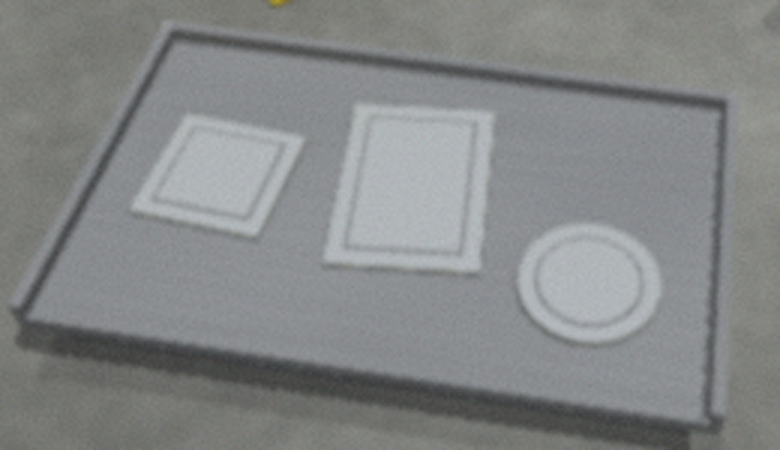

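View pics/crop1.png

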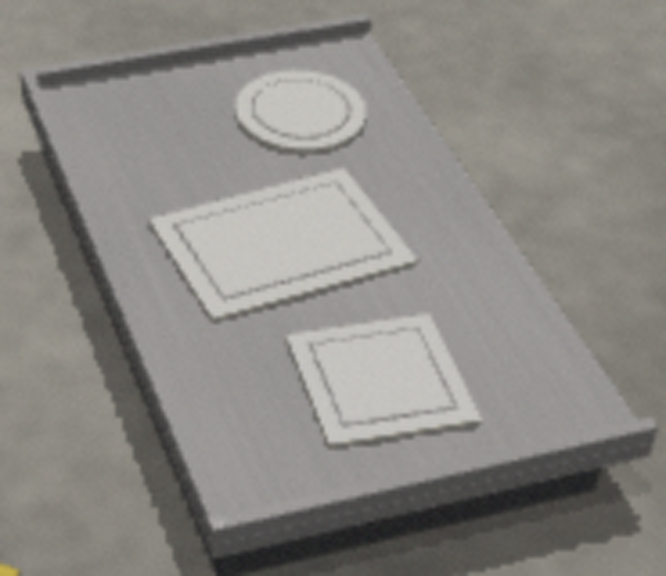

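```bash
python3 - <<'E'
from h import *
s=dict(np.load("scene0.npz")); W=world(s)
# front edge: per column, last row with height > 0.04
pts=[];px=[]
for u in range(122,342,4):
    col=W[:,u,2]; r=[v for v in range(250,325) if col[v]>.043]
    if r: px.append((u,max(r)+.5)); pts.append(toplane(s,px[-1],.05)[0])
pts=np.array(pts)*1000
vx,vy,x0,y0=cv2.fitLine(pts[5:-5].astype(np.float32),cv2.DIST_HUBER,0,.01,.01).ravel()
if vy<0: vx,vy=-vx,-vy
print("edge dir deg",np.degrees(np.arctan2(vy,vx)),"pt",x0,y0, "resid",np.abs((pts-[x0,y0])@[-vy,vx]).max())
print(pts[[0,5,20,40,-1]].round(1))
# also side image
s2=dict(np.load("side0.npz")); W2=world(s2)
for z in [.05]:
  P=[]
  for v in range(185,285,4):
    r=[u for u in range(300,420) if W2[v,u,2]>.043]
    if r: P.append(toplane(s2,(max(r)+.5,v),.05)[0])
  P=np.array(P)*1000
  l=cv2.fitLine(P.astype(np.float32),cv2.DIST_HUBER,0,.01,.01).ravel(); print("side",l,P[[0,10,-1]].round(1))
for S in(W,W2):
  m=(S[...,2]>.046)&(S[...,2]<.07)&(S[...,0]>.3)&(S[...,0]<.8)&(abs(S[...,1])<.35)
  q=(S[m][:,:2]*1000).astype(np.float32); print(cv2.minAreaRect(q))
# oblong crop clearance
E
```

```text
edge dir deg 97.185555 pt 656.091 8.909214 resid 49.697428502040616
[[ 681.2 -190.8]
 [ 676.3 -153.1]
 [ 662.   -42.5]
 [ 645.4  100.5]
 [ 632.2  196.6]]
side [ 1.2638967e-01 -9.9198067e-01  6.5675714e+02 -4.0070843e+01] [[ 635.7  126.1]
 [ 656.2  -33.7]
 [ 680.9 -213.3]]
((524.97607421875, -21.476303100585938), (263.83544921875, 430.83447265625), 7.091182708740234)
((523.5420532226562, -18.875534057617188), (262.0850524902344, 438.243896484375), 7.218885898590088)
```

{"name": "servo_tool", "arguments": {"series": [[0,0,-4,-41,48,0,0.5],[0,0,-7,-82,95,0,0.5],[0,0,-10,-123,143,0,0.5],[0,0,-14,-164,191,0,0.5],[0,0,-17,-204,238,0,0.5],[0,0,-20,-245,286,0,0.5],[0,0,-24,-286,334,0,0.5],[0,0,-27,-327,381,0,0.5],[0,0,-32,-368,429,20,0.5],[0,0,-32,-409,477,40,0.5]]}}

```text
time: 1.4
tool_pos: [0.4931, -0.0173, 0.1938]
tcp_rot: [0.0, 0.623, 0.782, 0.0]
force: [0.3, 1.0, -0.0]
opening: 0.0425
```

{"name": "servo_tool", "arguments": {"series": [[0,0,0,0,0,40,0.5],[0,0,0,0,0,80,0.5],[0,0,0,0,0,110,0.5],[0,0,0,0,0,122,0.5],[0,0,0,0,0,122,0.5]]}}

```text
time: 2.02
tool_pos: [0.4922, -0.0153, 0.072]
tcp_rot: [-0.0, 0.623, 0.782, -0.0]
force: [0.1, 0.2, 1.4]
opening: 0.0429
```

```bash
python3 - <<'E'
from workcell import ctrl
from h import *
a=[]
for n in("scene","side","wrist"):
    s=ctrl.snapshot(n); c=s["color"][:,:,::-1]
    a.append(cv2.resize({"scene":c[130:340,100:380],"side":c[110:320,200:480],"wrist":c}[n],(400,300)))
a.append(a[0]*0)
cv2.imwrite("pics/m1.png",np.vstack([np.hstack(a[:2]),np.hstack(a[2:])]))
st=ctrl.state();print(st["tool_pos"],st["force"],st["time"])
E
```

```text
[ 0.49297808 -0.0153287   0.07324373] [ 0.71747568  0.39230771 -0.35536837] 2.175
```

View pics/m1.png

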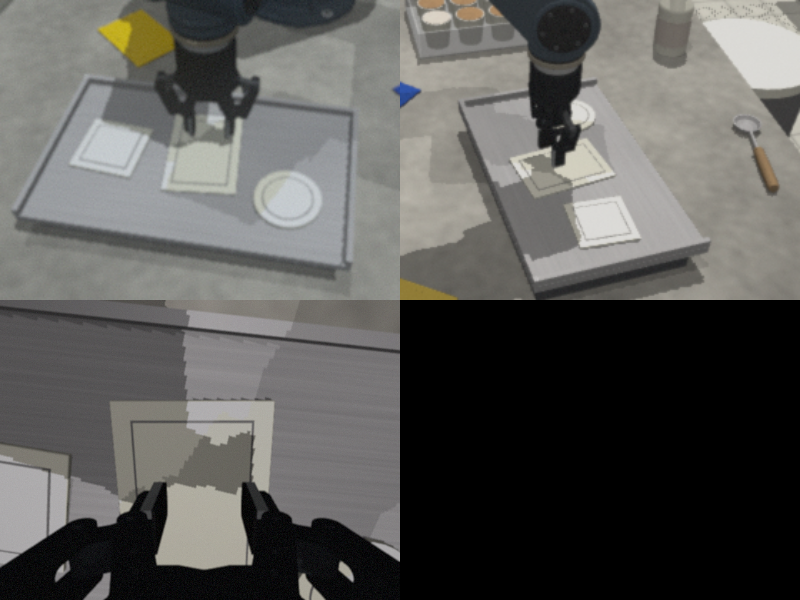

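The two fingertips stand over the oblong cover in all three views (scene at about (205,130), wrist at about (155,490) and (250,490)). The wrist view shows them slightly off centre, so I shift 7 mm and then go down gently.

{"name": "servo_tool", "arguments": {"series": [[0,0,0,-7,0,5,0.5],[0,0,0,-7,0,10,0.5],[0,0,0,-7,0,13,0.5],[0,0,0,-7,0,15,0.5],[0,0,0,-7,0,15,0.5]]}}

```text
time: 2.8
tool_pos: [0.4938, -0.0221, 0.057]
tcp_rot: [-0.0, 0.623, 0.782, -0.0]
force: [0.3, -0.4, -0.0]
opening: 0.0428
```

{"name": "servo_tool", "arguments": {"series": [[0,0,0,0,0,1,0.5],[0,0,0,0,0,2,0.5],[0,0,0,0,0,3,0.5],[0,0,0,0,0,3,0.5]]}}

```text
time: 3.3
tool_pos: [0.4938, -0.0221, 0.0541]
tcp_rot: [-0.0, 0.623, 0.782, -0.0]
force: [0.3, -0.8, -0.2]
opening: 0.0428
```

{"name": "servo_tool", "arguments": {"series": [[0,0,0,0,0,1,0.5],[0,0,0,0,0,2,0.5],[0,0,0,0,0,2,0.5]]}}

```text
time: 3.68
tool_pos: [0.4941, -0.0222, 0.0531]
tcp_rot: [0.0, 0.623, 0.782, 0.0]
force: [-4.7, -0.2, 15.8]
opening: 0.0424
```

Contact is made at 16 N. I drag the first half now while turning it square.

{"name": "servo_tool", "arguments": {"series": [[0,0,0.5,-0.3,3,0,0.5],[0,0,1,-0.8,8,0,0.5],[0,0,2,-1.4,14,0,0.5],[0,0,3,-2,20,0,0.5],[0,0,4,-2.6,26,0,0.5],[0,0,5,-3.2,32,0,0.5],[0,0,5.8,-3.8,38,0,0.5],[0,0,5.8,-4.4,44,0,0.5],[0,0,5.8,-5,50,0,0.5],[0,0,5.8,-5,50,0,0.5]]}}

```text
time: 4.92
tool_pos: [0.545, -0.0159, 0.0532]
tcp_rot: [0.001, 0.662, 0.749, 0.001]
force: [0.1, 0.7, 8.9]
opening: 0.0424
```

```bash
python3 - <<'E'
from workcell import ctrl
from h import *
a=[]
for n in("scene","side"):
    s=ctrl.snapshot(n); c=s["color"][:,:,::-1]
    a.append(cv2.resize({"scene":c[130:340,100:380],"side":c[110:320,200:480],"wrist":c}[n],(400,300)))
s=ctrl.snapshot("wrist")
print("wrist campos",-s["R"].T@s["t"])
whites(s,(0,0,560,420),150)
a.append(cv2.resize(s["color"][:,:,::-1],(400,300)))
a.append(a[0]*0)
cv2.imwrite("pics/m2.png",np.vstack([np.hstack(a[:2]),np.hstack(a[2:])]))
E
```

```text
wrist campos [ 0.48040181 -0.02403929  0.19550014]
px [286. 334.] ctr mm [572.9 -11.7] size [42.4 59.1] ang 3.4
px [ 39. 303.] ctr mm [ 572.5 -117.6] size [35.  25.8] ang 88.6
px [542. 317.] ctr mm [554.4  92.1] size [46.6 22. ] ang 18.1
px [521. 279.] ctr mm [535.2  81.4] size [14.7 42.7] ang 63.0
px [346. 196.] ctr mm [522.    1.1] size [62.5 58. ] ang 7.0
```

View pics/m2.png

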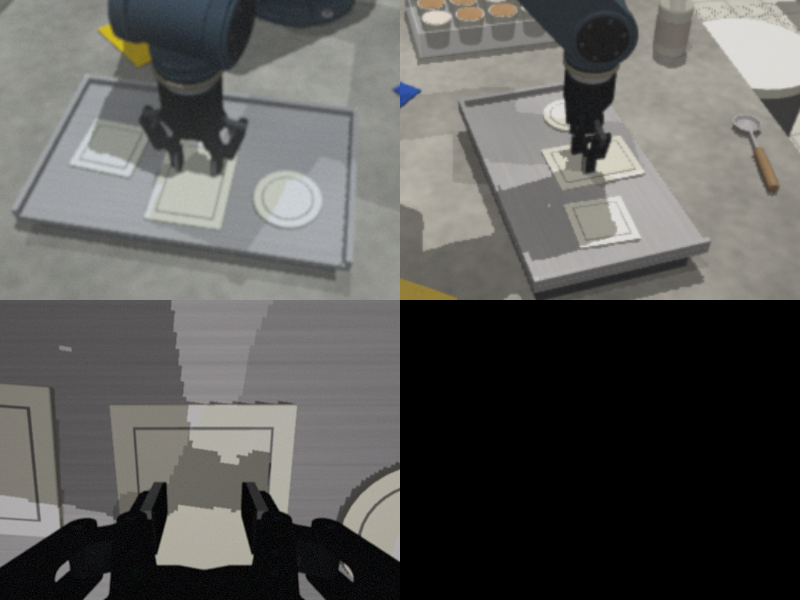

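The cover follows the fingertips. Its front edge is at about (190,222) in the scene crop, it is parallel to the shelf edge, and the other two lids have not moved.

{"name": "servo_tool", "arguments": {"series": [[0,0,0,0,4,0.3,0.5],[0,0,0,0,11,0.3,0.5],[0,0,0,0,18,0.3,0.5],[0,0,0,0,25,0.3,0.5],[0,0,0,0,32,0.3,0.5],[0,0,0,0,39,0.3,0.5],[0,0,0,0,46,0.3,0.5],[0,0,0,0,53,0.3,0.5],[0,0,0,0,58,0.3,0.5],[0,0,0,0,58,0.3,0.5]]}}

```text
time: 6.32
tool_pos: [0.6026, -0.0088, 0.0532]
tcp_rot: [0.001, 0.662, 0.749, 0.001]
force: [0.5, -0.3, 11.0]
opening: 0.0426
```

```bash
python3 - <<'E'
from workcell import ctrl
from h import *
a=[]
for n in("scene","side"):
    s=ctrl.snapshot(n); np.savez(n+"2.npz",**s); c=s["color"][:,:,::-1]
    a.append(cv2.resize({"scene":c[190:340,120:320],"side":c[130:310,260:500]}[n],(800,600)))
    cv2.imwrite(f"pics/{n}2.png",a[-1])
E
```

```text
(no output)
```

View pics/scene2.png

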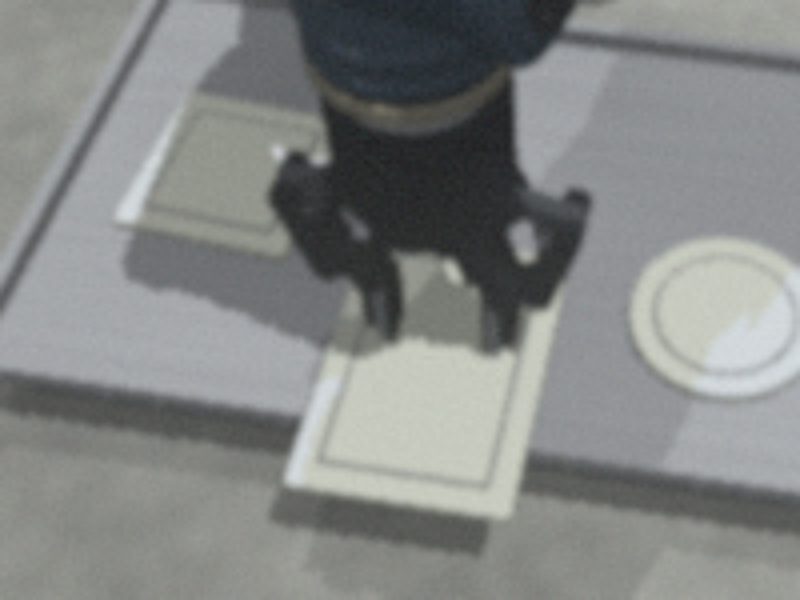

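View pics/side2.png

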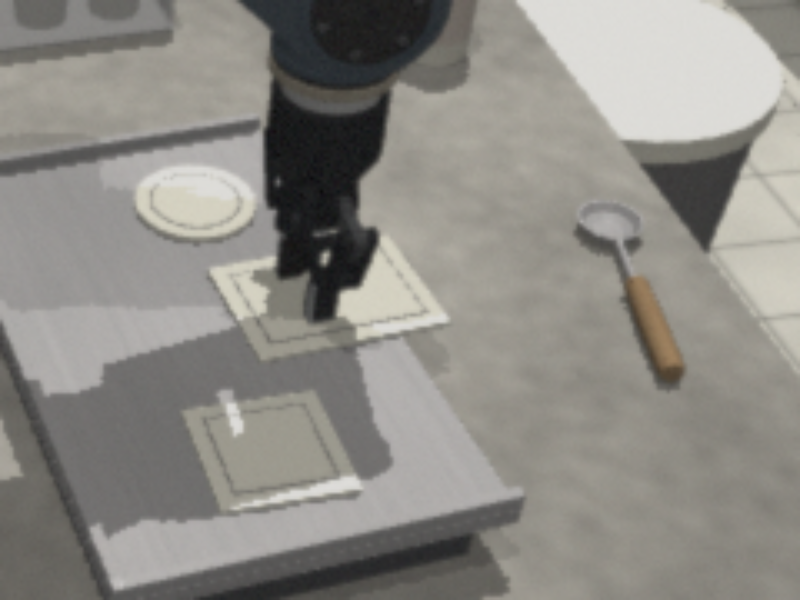

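```bash
python3 - <<'E'
from h import *
th=np.radians(7.15);o=np.array([np.cos(th),np.sin(th)]);n=np.array([-o[1],o[0]])
def f(s,pts,sc,off,z):
    p=toplane(s,(np.array(pts)+.5)/sc+off-.5,z)*1000; return np.c_[p@o,p@n].round(1).tolist()
s=dict(np.load("scene2.npz"));k=dict(sc=4,off=(120,190))
print("scene cover",f(s,[(287,487),(512,517),(555,290)],z=.055,**k),"edge",f(s,[(10,375),(300,417),(530,457),(790,492)],z=.05,**k))
s=dict(np.load("side2.npz"));k=dict(sc=10/3,off=(260,130))
print("side cover",f(s,[(392,238),(450,322),(210,268),(262,360)],z=.055,**k),"edge",f(s,[(408,345),(460,412),(518,490)],z=.05,**k))
E
```

```text
scene cover [[685.5, -132.6], [683.0, -35.0], [564.3, -39.4]] edge [[649.9, -274.9], [648.6, -139.0], [650.9, -33.9], [648.6, 80.2]]
side cover [[684.1, -40.0], [681.5, -135.8], [545.4, -35.6], [544.0, -135.7]] edge [[646.7, -144.2], [650.1, -212.7], [652.2, -284.8]]
```

The pictures agree on an overhang of about 35 mm, roughly square to the edge. The front corners are at scene crop (287,487) and (512,517), and the shelf edge at about (300,417). I drag 5 mm more, then lift straight up.

{"name": "servo_tool", "arguments": {"series": [[0,0,0,0,2,0,0.5],[0,0,0,0,4,0,0.5],[0,0,0,0,5,0,0.5],[0,0,0,0,5,0,0.5],[0,0,0,0,5,-1,0.5],[0,0,0,0,5,-3,0.5],[0,0,0,0,5,-10,0.5],[0,0,0,0,5,-40,0.5],[0,0,0,0,5,-90,0.5],[0,0,0,0,5,-140,0.5]]}}

```text
time: 7.68
tool_pos: [0.606, -0.0081, 0.1935]
tcp_rot: [-0.0, 0.662, 0.749, -0.0]
force: [0.4, 0.1, -0.2]
opening: 0.0423
```

{"name": "servo_tool", "arguments": {"series": [[0,0,0,0,-40,-20,0.5],[0,0,0,0,-90,-40,0.5],[0,0,0,0,-140,-60,0.5],[0,0,0,0,-190,-60,0.5],[0,0,0,0,-230,-60,0.5],[0,0,0,0,-230,-60,0.5]]}}

```text
time: 8.43
tool_pos: [0.3763, -0.0365, 0.2524]
tcp_rot: [0.0, 0.662, 0.749, 0.0]
force: [-0.3, 0.4, 0.2]
opening: 0.0426
```

```bash
python3 - <<'E'
from workcell import ctrl
from h import *
th=np.radians(7.15);o=np.array([np.cos(th),np.sin(th)]);n=np.array([-o[1],o[0]])
for k in(540.4,-148.6),(553.3,111.):pass
for nm,roi in(("scene",(120,185,350,330)),("side",(240,165,440,310))):
    s=ctrl.snapshot(nm); np.savez(nm+"3.npz",**s); print(nm); whites(s,roi,165)
    c=s["color"][:,:,::-1]; cr=c[185:345,110:360] if nm=="scene" else c[140:320,240:480]
    cv2.imwrite(f"pics/{nm}3.png",cv2.resize(cr,None,fx=3,fy=3,interpolation=cv2.INTER_CUBIC))
print("start o,n",np.array([510.9,-19.7])@o)
st=ctrl.state();print(st["time"],st["tool_pos"],st["force"])
E
```

```text
scene
px [301. 269.] ctr mm [554.5 112.2] size [86.5 86.9] ang 16.1
px [227. 286.] ctr mm [623.6  -8.3] size [139.2  98.6] ang 7.3
px [178. 233.] ctr mm [ 541.3 -148.1] size [87.1 87.2] ang 2.6
side
px [341. 265.] ctr mm [ 540.6 -145.7] size [90.3 90.8] ang 3.0
px [359. 218.] ctr mm [623.4  -6.3] size [139.4 101.1] ang 7.0
px [318. 189.] ctr mm [554.  114.1] size [86.9 89.6] ang 81.0
start o,n 504.4750791769882
8.525 [ 0.37850501 -0.03654678  0.25240149] [-0.46358523 -0.0103656  -0.44956976]
```

View pics/scene3.png

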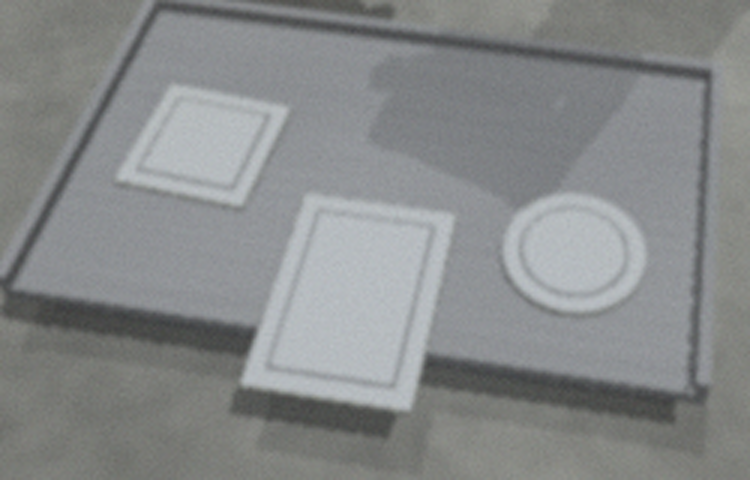

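View pics/side3.png

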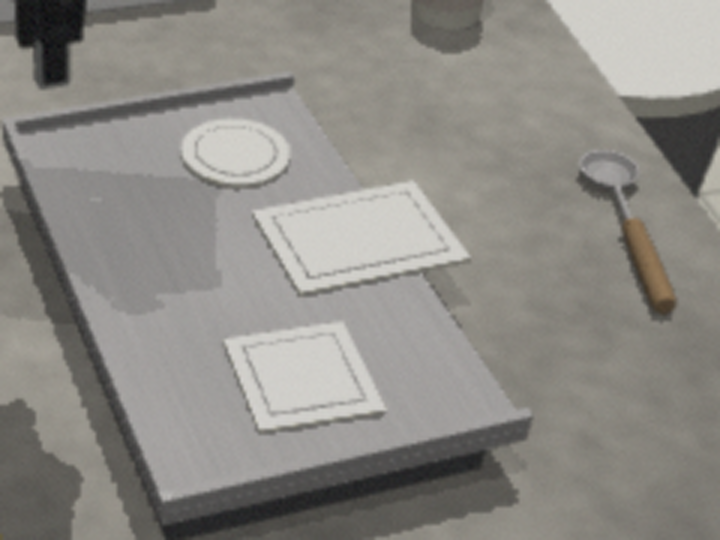

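The cover lies flat and square to the edge (front corners in the scene crop at (243,387) and (410,410)). Its centre is 617.7 mm outward, which gives an overhang of about 39 mm. The square and round lids are unmoved.

```bash
python3 -c "
from workcell import ctrl
print(ctrl.job_done())"
```

```text
the job is handed in; nothing more can be done
None
```

I pressed two fingertips lightly on the oblong white cover, with about 9 to 16 N read at the stops. I dragged it about 113 mm outward while turning it about 6° square to the edge, lifted straight off, backed away and handed in at about 8.5 s.

**Final checks, by camera:**
- **Overhang:** about 39 mm. The shelf edge position itself is only sure to about 2 mm: an early depth-based edge estimate differed by 5 mm between the two cameras, and I settled it from edge pixels in the later pictures.
- **Squareness and flatness:** the cover measures 7.0 to 7.3° against the shelf's 7.15°, and it looks flat in both views.
- **Other lids:** the square and round lids read within about 2 mm of where they started, which is within measuring error.
- **Robot:** clear of everything at hand-in, with no force on the tool.

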